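Find the bored end of a lift block on the jack's screw and hold it bore-up for greasing

TASK

The lift block lying in front of the bottle jack has a deep blind bore in one end and only a shallow pad recess in the other, and from outside they look alike: pick it up, stand it upright over the jack's screw and lower one end onto it until it bottoms, to feel which end is which. Then, turning it over if need be, finish by holding the block in the gripper with its bore facing straight up, still, well above the bench (a hand's breadth or more) and clear of the jack, so that I can put grease in; do not put it down or let go. Leave the spare block and all the other things on the bench where they are.

Things in the scene. Friction and masses are not known exactly. Their poses are not given: they have to be found in the camera images.
- jack: Bottle jack on the bench, fixed: base 112 x 100 mm, round body 76 mm across up to 123 mm, cap nut 68 mm across up to 141 mm, ram 34 mm across up to 153 mm and, on the ram, the extension screw. Its pump stands on its -y side (to 65 mm from the axis, 83 mm high). Origin on its axis at the bench, z up.
- screw_top (a point): Centre of the top of the jack's extension screw: a rigid upright post 22 mm across, 45 mm tall above the ram, its top 198 mm above the bench, edge rounded. z up. Lowered over it, a block's recess end stops with 6 mm of screw inside, the bored end with 30 mm inside (5 mm free all round).
- block1_mid (a point): Middle of one lift block: aluminium, 46 x 46 mm square, 58 mm long, 0.2 to 0.35 kg, lying on a long side; this point is 23 mm above the bench. x runs along its length. Each end has a central round mouth 32 mm across: a blind bore 30 mm deep at one end, a recess 6 mm deep at the other. Which end (+x or -x) is bored is not told.
- block2_mid (a point): Middle of the other lift block, the same outside; which end is bored is not told here either. Either block may be the one to use: that is the one in front of the jack (on the robot's side), less than 0.2 m from the screw. The spare lies more than 0.23 m from the screw.
- grease_tub: Grease tub: closed round tub, 84 mm across, 75 mm high; origin at the centre of its underside. Leave alone.
- spray_can: Spray can standing on the bench, 66 mm across, 190 mm high; origin at the centre of its underside. Leave alone.
- pad: Round rubber pad lying flat, 31 mm across, 12 mm thick; origin at the centre of its underside. Leave alone.
- socket: Wrench socket standing on the bench, 38 mm across, 45 mm high; origin at the centre of its underside. Leave alone.
- wrench: Open-ended wrench lying flat, 200 mm long; leave alone.
- screwdriver: Screwdriver lying flat, 210 mm long; leave alone.
- jack_handle: The jack's pump handle, a steel bar 360 mm long and 20 mm thick lying behind the jack; leave alone.

How it is judged:
On the way:
1. the block from in front of the jack is held upright over the jack's screw and one of its ends has been lowered onto the screw until the screw is inside the mouth and presses on its floor (((angle between the x axis of block1_mid and the z axis of screw_top, either way round below 0.3 rad and horizontal distance between block1_mid and screw_top below 0.012 m and contact force between block1 and jack above 1 N and z of block1_mid in the frame of screw_top below 0.0275 m and horizontal distance between block2_mid and screw_top above 0.215 m) or (angle between the x axis of block2_mid and the z axis of screw_top, either way round below 0.3 rad and horizontal distance between block2_mid and screw_top below 0.012 m and contact force between block2 and jack above 1 N and z of block2_mid in the frame of screw_top below 0.0275 m and horizontal distance between block1_mid and screw_top above 0.215 m))), for 0.1 s.
At the end, for the whole second after the job is handed in: The block from in front of the jack is gripped, bored end up (z of its _bore site, whose pose is not given, points out of the bore) within 15 degrees, its middle over 100 mm above the bench, still, touching neither jack, tub nor can; the spare is within 20 mm of where it lay (((angle between block1_bore's own z axis and vertical below 0.26 rad and height (world z) of block1_mid above 0.1 m and contact force between the fingers and block1 above 2 N and contact force between block1 and jack below 0.1 N and contact force between block1 and grease_tub below 0.1 N and contact force between block1 and spray_can below 0.1 N and linear speed of block1 below 0.03 m/s and angular speed of block1 below 0.25 rad/s and distance of block2_mid from where it was at the start of the episode below 0.02 m and horizontal distance between block2_mid and screw_top above 0.215 m) or (angle between block2_bore's own z axis and vertical below 0.26 rad and height (world z) of block2_mid above 0.1 m and contact force between the fingers and block2 above 2 N and contact force between block2 and jack below 0.1 N and contact force between block2 and grease_tub below 0.1 N and contact force between block2 and spray_can below 0.1 N and linear speed of block2 below 0.03 m/s and angular speed of block2 below 0.25 rad/s and distance of block1_mid from where it was at the start of the episode below 0.02 m and horizontal distance between block1_mid and screw_top above 0.215 m))); the arm keeps its last pose, push and grip.
It fails at once if the spare block is disturbed (both blocks moved more than 20 mm) (distance of each of block1_mid, block2_mid from where it was at the start of the episode above 0.02 m).
It fails at once if another loose thing on the bench is shifted by more than 30 mm (distance of any of grease_tub, spray_can, pad, socket, wrench, screwdriver, jack_handle from where it was at the start of the episode above 0.03 m).
It also fails if it takes over 64 s, if anything falls off the work surface, if the arm or the gripper's body presses on something with over 40 N, if the wrist force passes 120 N, or if a joint passes its speed limit or range.

ROBOT

A 6-joint arm with a two-finger parallel gripper is mounted at the origin on the work surface. World frame = base frame: x ahead of the robot, y to its left, z up, the work surface at z = 0. Lengths are in m, angles in rad, forces in N, time in s.
With the tool pointing down it reaches from about 0.35 to 0.925 m from the base axis. Payload 6.4 kg.
Tool frame: the origin (TCP) lies where the fingers leave the gripper's body, on its centre line; the fingertips stand 73 mm ahead of it and the grasp point (between the pads) lies 54 mm ahead of it (manip.tips_ahead is the distance from the TCP to the fingertips, in m); z points along the fingers, y is the line along which they close (so a half turn about z gives the same grasp; the last joint's range is limited). The gripper opens to 85 mm and grips with 20 to 120 N. Pads are 22 mm wide; open, the fingers measure 114 mm over their backs; the gripper's body (76 mm by 85 mm) begins 54 mm behind the grasp point. The pads swing forward as they close: fully open they stand 13 mm farther back than shut.
Start: joints at [-1.318, 0.245, 1.558, -0, 1.339, -0.174], TCP at [0.269, -0.592, 0.304] pointing down, gripper open.
Joint ranges: [-3.13, 3.13], [-1.02, 2.26], [0.13, 2.54], [-0.95, 4.09], [0.21, 2.88], [-2.74, 2.74]. Speed limits (rad/s): [2.57, 2.57, 3.14, 3.14, 3.14, 3.14].

INTERFACE

Orientations are given as a unit quaternion [w, x, y, z].
In Python, from rig import manip, eyes, finder gives the robot as it stands.
- The arm moves only by the tool step_arm, never from a script. Its argument "deltas" is a list of rows, each a list of 2 entries, a list of its own where there are three numbers: the shift along the world's x, y, z in mm, then the turn, a rotation vector about the world's x, y, z in degrees. A call has 1 to 10 rows; each row is the pose to reach, as a shift and turn from the pose commanded when the call began; what a row does not reach only later rows make up. A row lasts 1/8 s, in which the tool goes at most 62.5 mm and 10.7 degrees, less where a joint would pass 70% of its speed; a pose out of reach is approached as far as the arm can. A call with a gripper value outside its range is refused whole. "hand" is the opening, from -1 (shut) to 1 (fully open), so that 0 is half open, set as the call begins (left out, the last holds). The fingers move at their own pace and stop on an object; "grip_force" is the grip in N (left out, the last holds). Time passes only in rows, so rows that repeat a pose let the fingers close. It gives the time, the measured TCP pose, the force, the opening and the grip force at its end, in the units of the state.
- manip.sense(): the state, without advancing time (a new reading comes with each control period).
- eyes.get_image(name): name is "scene" or "top" or "wrist"; returns a dict with "pixels" (480x640x3 uint8, red, green, blue), "fx", "fy", "cx", "cy" (pixels), "R" (3x3) and "t" (3): a world point X has camera coordinates R X + t. Camera axes: x right, y down, z forward; pixel columns grow to the right and rows downward; lengths in m; the calibration is good to about 2 mm. A picture is of the moment at which its call begins. There is no depth.
- manip.sign_off(): hands the job in; it is judged then, once.
Trained networks look in a picture, given as the dict that the camera call returned (one of the last four; its "shot" number tells which), for a name from the list of things; names that differ only in an ending like _2 or _b are one class to them, and where a whole thing is asked for, a point or a joint stands for the part that bears it (a point fixed in the world has none). Each returns a list of dicts, best first, with "score" (0 to 1); they miss things now and then, are a little off and sometimes report something else, mostly with a low value. They report only what shows in the picture. A call takes as long as a camera call.
- finder.search_frame(picture, target): "at" ([column, row] in pixels, amid what is visible of it).
- finder.masks_of(picture, target): "region" (480x640 bool, what is visible of it) and "at" ([column, row] in pixels, amid what is visible of it).
- finder.landmark_of(picture, target): "at" ([column, row] in pixels: a listed point, or the origin of a listed thing).
The state is a dict: "t": time; "joints": joint angles; "qvel": joint speeds; "tau": joint torques, N m; "tcp_pos": TCP position; "tool_rot": TCP orientation; "wrist_force": force on the tool from outside, world axes, zero at the start; "torque": the same for the moment, N m; "width": finger opening in m; "gripper_force": force on a finger pad.
Only numpy, scipy, OpenCV 4.12 (cv2) and the standard library are available. Lean on these libraries where they do the work, as an engineer would, in place of code of your own. Each camera call takes 0.05 s, during which the arm holds its last target. There are 200 camera calls.

## Working session

There is one attempt and no reset: what is moved stays moved. The work goes in short steps, Python scripts to look and compute and a tool call to move; the robot and the scene stay as the last step left them, time stands still between calls to the robot, and variables do not carry over. Pictures are saved under pics/ and viewed, at most 10 in all, crops included, and the job is handed in when it is done.

Besides the shell and the picture viewer there is one more tool, called after "Emit:" by a JSON object that holds its "api" and its "payload", one argument or row to a line. step_arm: Moves the arm, as the interface text tells. Its arguments: {"type":"object","properties":{"deltas":{"type":"array","items":{"type":"array"}},"hand":{"type":"number"},"grip_force":{"type":"number"}},"required":["deltas"]}

```bash
ls; mkdir -p pics; cat > h.py <<'E'
import numpy as np, cv2
from rig import manip, eyes, finder
def ray(im,px):
    R=np.array(im["R"]);t=np.array(im["t"])
    d=R.T@np.array([(px[0]-im["cx"])/im["fx"],(px[1]-im["cy"])/im["fy"],1.0])
    return -R.T@t,d/np.linalg.norm(d)
def onz(im,px,z):
    c,d=ray(im,px); return c+d*(z-c[2])/d[2]
def proj(im,X):
    p=np.array(im["R"])@np.array(X)+np.array(im["t"]); return np.array([im["fx"]*p[0]/p[2]+im["cx"],im["fy"]*p[1]/p[2]+im["cy"]])
def tri(a,b):
    A=np.zeros((3,3));v=np.zeros(3)
    for c,d in (a,b):
        P=np.eye(3)-np.outer(d,d);A+=P;v+=P@c
    return np.linalg.solve(A,v)
def save(im,n): cv2.imwrite("pics/"+n,im["pixels"][:,:,::-1])
E
python3 - <<'E'
from h import *
for n in("top","scene"):
    im=eyes.get_image(n);save(im,n+"0.png")
    print(n,-np.array(im["R"]).T@im["t"])
    for k,z in(("screw_top",.198),("block1_mid",.023),("block2_mid",.023),("jack",0),("spray_can",0),("grease_tub",0)):
        for r in finder.landmark_of(im,k)[:3]: print(k,np.round(r["at"],1),round(r["score"],2),np.round(onz(im,r["at"],z),3))
    for r in finder.masks_of(im,"block1_mid")[:3]:
        m=r["region"].astype(np.uint8); print("mask",m.sum(),r["score"],r["at"])
E
```

```text
pics
top [ 0.43330204 -0.00128012  1.24185508]
screw_top [329.9 179. ] 0.86 [ 0.68  -0.006  0.198]
block1_mid [455.  276.6] 0.83 [ 0.483 -0.3    0.023]
block2_mid [336.9 265.2] 0.74 [ 0.513 -0.021  0.023]
block2_mid [169.6 338.3] 0.17 [0.346 0.37  0.023]
jack [329.6 198.8] 0.63 [ 0.677 -0.005  0.   ]
spray_can [425.  180.2] 0.59 [ 0.721 -0.24   0.   ]
grease_tub [274.1 198.6] 0.88 [0.679 0.131 0.   ]
mask 622 0.56 [454.1, 276.3]
scene [0.73316468 0.77110418 0.97870458]
screw_top [242.3 222.5] 0.97 [ 0.677 -0.007  0.198]
block1_mid [307.6 179.5] 0.72 [ 0.483 -0.283  0.023]
block2_mid [327.4 261.3] 0.96 [ 0.509 -0.016  0.023]
block2_mid [260.5 227.3] 0.56 [ 0.627 -0.155  0.023]
jack [251.6 286.5] 0.85 [ 0.678 -0.011  0.   ]
spray_can [213.1 217.5] 0.65 [ 0.726 -0.24   0.   ]
grease_tub [261.9 342.9] 0.75 [0.685 0.133 0.   ]
mask 601 0.8 [302.5, 178.9]
mask 2333 0.45 [207.0, 186.7]
```

View pics/top0.png

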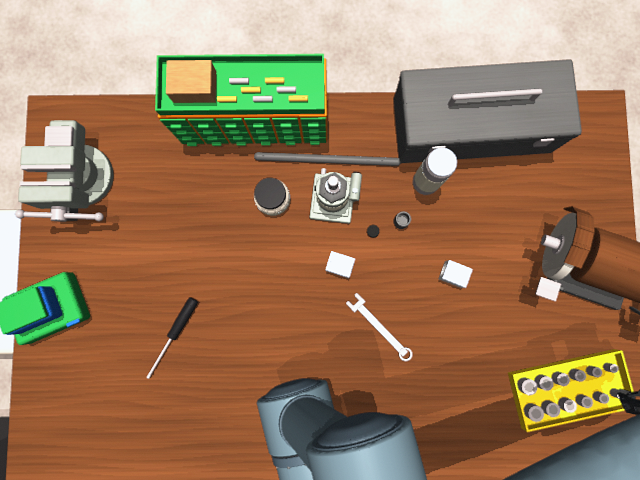

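View pics/scene0.png

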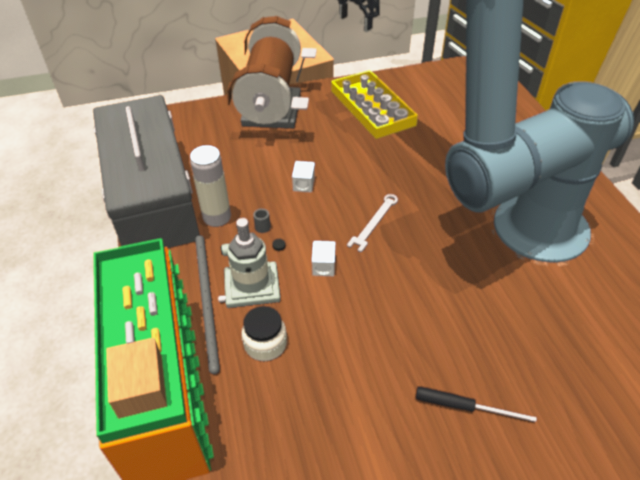

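```bash
python3 - <<'E'
from h import *
im=eyes.get_image("top")
for r in finder.masks_of(im,"block2_mid")[:2]:
    m=r["region"].astype(np.uint8)
    c,_=cv2.findContours(m,cv2.RETR_EXTERNAL,cv2.CHAIN_APPROX_NONE)
    c=max(c,key=len)
    W=np.array([onz(im,p[0],.04)[:2] for p in c],np.float32)*1000
    print(r["score"],r["at"],m.sum(),cv2.minAreaRect(W),cv2.boxPoints(cv2.minAreaRect(W)).round(0).tolist())
print(manip.sense())
E
```

```text
0.72 [336.2, 265.2] 510 ((514.48779296875, -26.376846313476562), (58.98954772949219, 48.06807327270508), 71.04373168945312) [[482.0, -46.0], [528.0, -62.0], [547.0, -6.0], [501.0, 9.0]]
{'t': 0.9, 'joints': array([-1.31813588e+00,  2.45065036e-01,  1.55776773e+00, -6.33892055e-06,
        1.33869917e+00, -1.74080185e-01]), 'qvel': array([ 0.00029678, -0.00097213,  0.00085204,  0.00049188, -0.00061471,
       -0.00108363]), 'tau': array([-5.57487801e-04, -4.29516292e+01, -3.26426303e+01, -1.51421032e-04,
        5.42532161e-04, -1.87135197e-05]), 'tcp_pos': array([ 0.26906056, -0.59172228,  0.30393001]), 'tool_rot': array([ 3.04577422e-05,  9.77322631e-01,  2.11755693e-01, -1.88957453e-06]), 'wrist_force': array([-0.02071526, -0.12305403, -0.27620162]), 'torque': array([ 0.02053028,  0.00594533, -0.05087346]), 'gripper_force': 0.0, 'width': 0.08568934547482943}
```

The block to use is block2, near top pixel (337,265), about (0.512, -0.02) with its long axis about 71° from x. The spare is at top (455,276). Next I move above the block and sample joints on the way to identify the kinematics.

Emit:
{"api": "step_arm", "payload": {
  "deltas": [
    [[20, 50, 5], [0, 0, 5]],
    [[45, 105, 10], [0, 0, 10]],
    [[70, 162, 15], [0, 0, 15]],
    [[95, 220, 20], [0, 0, 20]],
    [[120, 280, 25], [0, 0, 25]],
    [[145, 340, 30], [0, 0, 30]],
    [[170, 400, 36], [0, 0, 34]],
    [[195, 460, 36], [0, 0, 38]],
    [[220, 520, 36], [0, 0, 42]],
    [[243, 572, 36], [0, 0, 46.5]]
  ],
  "hand": 1
}}

```text
t: 2.15
tcp_pos: [0.5092, -0.0253, 0.3404]
tool_rot: [0.001, 0.814, 0.581, 0.0]
wrist_force: [0.7, -0.0, 0.1]
width: 0.0856
gripper_force: 0.0
```

```bash
cat > log.py <<'E'
from h import *
import json
s=manip.sense()
open("log.jsonl","a").write(json.dumps({k:np.array(s[k]).tolist() for k in("joints","tcp_pos","tool_rot")})+"\n")
print({k:np.round(s[k],3).tolist() for k in("t","joints","tcp_pos","tool_rot","wrist_force","width")})
E
echo '{"joints":[-1.31813588,0.245065036,1.55776773,0,1.33869917,-0.174080185],"tcp_pos":[0.26906056,-0.59172228,0.30393001],"tool_rot":[0,0.977322631,0.211755693,0]}'>log.jsonl
python3 log.py
```

```text
{'t': 2.15, 'joints': [-0.272, -0.12, 1.873, -0.0, 1.387, 0.058], 'tcp_pos': [0.509, -0.025, 0.34], 'tool_rot': [0.001, 0.814, 0.581, 0.0], 'wrist_force': [0.706, -0.023, 0.052], 'width': 0.086}
```

Emit:
{"api": "step_arm", "payload": {
  "deltas": [
    [[0, 0, 5], [-10, 0, 0]],
    [[0, 0, 10], [-20, 0, 0]],
    [[0, 0, 15], [-30, 0, 0]],
    [[0, 0, 20], [-40, 0, 0]],
    [[0, 0, 20], [-40, 0, 0]]
  ]
}}

```text
t: 2.78
tcp_pos: [0.5085, -0.0261, 0.3589]
tool_rot: [0.277, 0.765, 0.547, -0.198]
wrist_force: [0.2, 0.9, -0.5]
width: 0.085
gripper_force: 0.0
```

```bash
python3 log.py
```

```text
{'t': 2.775, 'joints': [-0.044, -0.083, 1.883, -0.713, 1.368, 0.445], 'tcp_pos': [0.509, -0.026, 0.359], 'tool_rot': [0.277, 0.765, 0.547, -0.198], 'wrist_force': [0.206, 0.927, -0.516], 'width': 0.085}
```

Emit:
{"api": "step_arm", "payload": {
  "deltas": [
    [[0, 0, 0], [10, 0, 0]],
    [[0, 0, 0], [20, 0, 0]],
    [[0, 0, 0], [30, 0, 0]],
    [[0, 0, 0], [40, 0, 0]],
    [[0, 0, 0], [50, 0, 0]],
    [[0, 0, 0], [60, 0, 0]],
    [[0, 0, 0], [70, 0, 0]],
    [[0, 0, 0], [80, 0, 0]],
    [[0, 0, 0], [80, 0, 0]]
  ]
}}

```text
t: 3.9
tcp_pos: [0.5088, -0.0291, 0.3593]
tool_rot: [-0.278, 0.766, 0.544, 0.199]
wrist_force: [-1.0, 0.2, -0.6]
width: 0.0854
gripper_force: 0.0
```

```bash
python3 log.py; cat > kin.py <<'E'
import numpy as np, json
from scipy.spatial.transform import Rotation as Ro
from scipy.optimize import least_squares
Rz=lambda a:Ro.from_euler('z',a).as_matrix()
Ry=lambda a:Ro.from_euler('y',a).as_matrix()
# p: h, sh offset y, L1, L2, forearm y off, x off elbow, wrist y off, wrist x off, L3
def fk(q,p,full=False):
    R=Rz(q[0]);x=np.array([0,0,p[0]])
    R=R@Ry(q[1]);pts=[x];x=x+R@[0,p[1],p[2]];pts.append(x)
    R=R@Ry(q[2])@Rz(p[6]*0+q[3]);x=x+R@[0,0,p[3]] ;pts.append(x)
    R=R@Ry(q[4]);x=x+R@[p[5],p[4],0];pts.append(x)
    R=R@Rz(q[5]);x=x+R@[0,0,p[6]]
    R=R@Rz(np.pi/2*p[7])
    return (x,R,pts) if full else (x,R)
if __name__=="__main__":
    D=[json.loads(l) for l in open("log.jsonl")]
    for k in(-1,0,1,2):
        def f(v):
            r=[]
            for d in D:
                x,R=fk(d["joints"],np.append(v,k)); w,a,b,c=d["tool_rot"]
                r+=list((x-d["tcp_pos"])*10)+list((R.T@Ro.from_quat([a,b,c,w]).as_matrix()-np.eye(3)).ravel())
            return np.array(r)+0
        g=lambda v:np.append(f(v),.001*np.array(v))
        s=least_squares(g,[.3,0,.45,.45,.1,0,.2]);e=f(s.x).reshape(len(D),12)
        print(k,np.round(s.x,4),abs(e[:,:3]).max()/10,abs(e[:,3:]).max())
E
python3 kin.py
```

```text
{'t': 3.9, 'joints': [-0.494, -0.052, 1.854, 0.609, 1.691, -0.193], 'tcp_pos': [0.509, -0.029, 0.359], 'tool_rot': [-0.278, 0.766, 0.544, 0.199], 'wrist_force': [-0.965, 0.185, -0.573], 'width': 0.085}
-1 [ 2.110e-01  1.121e-01  4.147e-01  5.520e-01  5.000e-04 -2.100e-03
  1.821e-01] 0.0017283743893137249 2.0
0 [ 2.110e-01  1.121e-01  4.147e-01  5.520e-01  5.000e-04 -2.100e-03
  1.821e-01] 0.001728374574302416 1.0000000000000002
1 [ 2.110e-01  1.121e-01  4.147e-01  5.520e-01  5.000e-04 -2.100e-03
  1.821e-01] 0.0017283743753625513 5.979992047342166e-05
2 [ 2.110e-01  1.121e-01  4.147e-01  5.520e-01  5.000e-04 -2.100e-03
  1.821e-01] 0.001728374574302416 1.0000014539882436
```

```bash
cat > ik.py <<'E'
from kin import *
P=np.array([.211,.1121,.4147,.552,.0005,-.0021,.1821,1])
LO=np.array([-3.13,-1.02,.13,-.95,.21,-2.74]);HI=np.array([3.13,2.26,2.54,4.09,2.88,2.74])
def Rt(phi,el,s): # tool z azimuth phi, elevation el, tool x = s*(up-ish)
    z=np.array([np.cos(el)*np.cos(phi),np.cos(el)*np.sin(phi),np.sin(el)])
    x=s*np.array([-np.sin(el)*np.cos(phi),-np.sin(el)*np.sin(phi),np.cos(el)])
    return np.c_[x,np.cross(z,x),z]
def ik(g,R,q0,reg=0):
    x=np.array(g)-R[:,2]*.054
    def f(q):
        a,B=fk(q,P); return np.r_[(a-x)*5,Ro.from_matrix(B.T@R).as_rotvec()]
    s=least_squares(f,np.clip(q0,LO+.01,HI-.01),bounds=(LO,HI)); return s.x,abs(s.fun).max()
def allik(g,R,n=25):
    rng=np.random.default_rng(0);o=[]
    for i in range(n):
        q,e=ik(g,R,rng.uniform(np.maximum(LO,[-1.5,-1,.1,-1,.2,-2.7]),np.minimum(HI,[1.5,1.5,3,4.1,2.9,2.7])))
        if e<1e-4 and not any(abs(q-k).max()<.02 for k in o): o.append(q)
    return o
E
python3 - <<'E'
from ik import *
for s in(1,-1):
  for ph in range(-120,121,30):
    for q in allik([.68,-.006,.23],Rt(np.radians(ph),0,s)):
        x,R,pts=fk(q,P,True)
        print(s,ph,np.round(q,2),"margin",round(min((q-LO).min(),(HI-q).min()),2),"elbow",pts[1].round(2),"wrist",pts[2].round(2))
E
```

```text
1 -30 [-0.    0.19  2.15  3.83  0.9  -2.04] margin 0.26 elbow [0.08 0.11 0.62] wrist [0.48 0.11 0.23]
1 0 [-0.27  0.1   2.26  2.77  0.82 -1.32] margin 0.28 elbow [0.07 0.1  0.62] wrist [ 0.44 -0.    0.23]
1 30 [-0.48  0.2   2.14  1.99  1.18 -0.86] margin 0.4 elbow [0.13 0.06 0.62] wrist [ 0.47 -0.12  0.23]
1 60 [-0.55  0.42  1.86  1.56  1.59 -0.71] margin 0.68 elbow [0.2  0.01 0.59] wrist [ 0.56 -0.21  0.23]
1 90 [-0.5   0.66  1.51  1.28  1.98 -0.65] margin 0.9 elbow [ 0.28 -0.02  0.54] wrist [ 0.68 -0.24  0.23]
1 120 [-0.4   0.88  1.14  1.05  2.37 -0.68] margin 0.51 elbow [ 0.34 -0.02  0.47] wrist [ 0.8  -0.21  0.23]
-1 -30 [-0.    0.19  2.15  3.83  0.9   1.1 ] margin 0.26 elbow [0.08 0.11 0.62] wrist [0.48 0.11 0.23]
-1 0 [-0.27  0.1   2.26  2.77  0.82  1.83] margin 0.28 elbow [0.07 0.1  0.62] wrist [ 0.44 -0.    0.23]
-1 30 [-0.48  0.2   2.14  1.99  1.18  2.28] margin 0.4 elbow [0.13 0.06 0.62] wrist [ 0.47 -0.12  0.23]
-1 60 [-0.55  0.42  1.86  1.56  1.59  2.43] margin 0.31 elbow [0.2  0.01 0.59] wrist [ 0.56 -0.21  0.23]
-1 90 [-0.5   0.66  1.51  1.28  1.98  2.49] margin 0.25 elbow [ 0.28 -0.02  0.54] wrist [ 0.68 -0.24  0.23]
-1 120 [-0.4   0.88  1.14  1.05  2.37  2.46] margin 0.28 elbow [ 0.34 -0.02  0.47] wrist [ 0.8  -0.21  0.23]
```

Emit:
{"api": "step_arm", "payload": {
  "deltas": [
    [[0, 0, -10], [-10, 0, 0]],
    [[0, 0, -30], [-20, 0, 0]],
    [[0, 0, -60], [-30, 0, 0]],
    [[0, 0, -100], [-40, 0, 0]],
    [[0, 0, -150], [-40, 0, 0]],
    [[0, 0, -150], [-40, 0, 0]],
    [[0, 0, -150], [-40, 0, 0]]
  ]
}}

```text
t: 4.78
tcp_pos: [0.51, -0.0277, 0.2123]
tool_rot: [0.002, 0.814, 0.58, 0.001]
wrist_force: [0.3, -0.4, 0.7]
width: 0.0853
gripper_force: 0.0
```

```bash
python3 log.py; python3 - <<'E'
from h import *
im=eyes.get_image("wrist");save(im,"wrist1.png")
for r in finder.landmark_of(im,"block2_mid")[:3]: print(np.round(r["at"],1),round(r["score"],2),np.round(onz(im,r["at"],.023),4))
for r in finder.masks_of(im,"block2_mid")[:2]:
    c,_=cv2.findContours(r["region"].astype(np.uint8),cv2.RETR_EXTERNAL,cv2.CHAIN_APPROX_NONE)
    W=np.array([onz(im,p[0],.046)[:2] for p in max(c,key=len)],np.float32)*1000
    print(r["score"],cv2.minAreaRect(W))
E
```

```text
{'t': 4.775, 'joints': [-0.277, 0.022, 1.983, -0.0, 1.133, 0.056], 'tcp_pos': [0.51, -0.028, 0.212], 'tool_rot': [0.002, 0.814, 0.58, 0.001], 'wrist_force': [0.251, -0.366, 0.721], 'width': 0.085}
[319.7 233.5] 0.89 [ 0.5123 -0.0261  0.023 ]
[498.7 346.6] 0.18 [ 0.6116 -0.1552  0.023 ]
0.67 ((514.4449462890625, -21.71877670288086), (66.51020050048828, 46.77593231201172), 71.28054809570312)
```

View pics/wrist1.png

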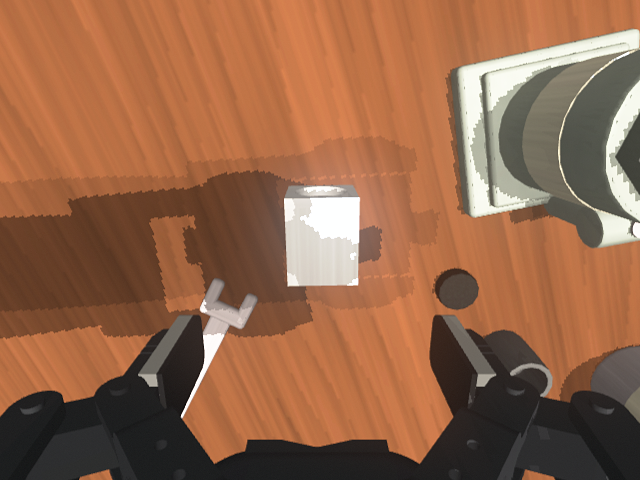

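The wrist view shows the block square to the fingers, top face in columns 285–359, rows 196–286, with one mouth visible at row 190 on the far (+u) end. I compute the offset to the face centre.

```bash
python3 - <<'E'
from h import *
im=eyes.get_image("wrist")
for p in((322,241),(285,196),(359,196),(359,286),(287,286)): print(onz(im,p,.046).round(4))
im=eyes.get_image("top")
print([ (onz(im,r["at"],.023).round(4),r["score"]) for r in finder.landmark_of(im,"block2_mid")[:2]])
E
```

```text
[ 0.5143 -0.025   0.046 ]
[0.5023 0.0096 0.046 ]
[ 0.5449 -0.0051  0.046 ]
[ 0.5272 -0.0623  0.046 ]
[ 0.4827 -0.0468  0.046 ]
[]
```

Emit:
{"api": "step_arm", "payload": {
  "deltas": [
    [[4, 2, -40], [0, 0, 0]],
    [[4, 2, -80], [0, 0, 0]],
    [[4, 2, -110], [0, 0, 0]],
    [[4, 2, -132], [0, 0, 0]],
    [[4, 2, -132], [0, 0, 0]],
    [[4, 2, -132], [0, 0, 0]]
  ]
}}

```text
t: 5.82
tcp_pos: [0.5136, -0.0256, 0.079]
tool_rot: [0.001, 0.814, 0.58, 0.001]
wrist_force: [-0.1, 0.6, 0.2]
width: 0.0857
gripper_force: 0.0
```

Emit:
{"api": "step_arm", "payload": {
  "deltas": [
    [[0, 0, 0], [0, 0, 0]],
    [[0, 0, 0], [0, 0, 0]],
    [[0, 0, 0], [0, 0, 0]],
    [[0, 0, 0], [0, 0, 0]],
    [[0, 0, 0], [0, 0, 0]],
    [[0, 0, 0], [0, 0, 0]],
    [[0, 0, 0], [0, 0, 0]],
    [[0, 0, 0], [0, 0, 0]]
  ],
  "hand": -1,
  "grip_force": 70
}}

```text
t: 6.82
tcp_pos: [0.5139, -0.0257, 0.0791]
tool_rot: [0.001, 0.814, 0.58, 0.001]
wrist_force: [0.6, -0.4, 6.5]
width: 0.0456
gripper_force: 72.5
```

Emit:
{"api": "step_arm", "payload": {
  "deltas": [
    [[0, 0, 20], [0, 0, 0]],
    [[0, 0, 60], [0, 0, 0]],
    [[0, 0, 110], [0, 0, 0]],
    [[0, 0, 160], [0, 0, 0]],
    [[0, 0, 210], [0, 0, 0]],
    [[-10, 0, 240], [0, 0, 0]],
    [[-20, 0, 240], [0, 0, 0]],
    [[-20, 0, 240], [0, 0, 0]]
  ]
}}

```text
t: 7.82
tcp_pos: [0.4912, -0.025, 0.3153]
tool_rot: [-0.002, 0.814, 0.58, -0.001]
wrist_force: [0.0, -0.1, -3.3]
width: 0.0455
gripper_force: 72.5
```

Emit:
{"api": "step_arm", "payload": {
  "deltas": [
    [[0, 0, 0], [9.45, -3.27, 0]],
    [[0, 0, 0], [18.9, -6.54, 0]],
    [[0, 0, 0], [28.35, -9.8, 0]],
    [[0, 0, 0], [37.8, -13.08, 0]],
    [[0, 0, 0], [47.25, -16.35, 0]],
    [[0, 0, 0], [56.7, -19.6, 0]],
    [[0, 0, 0], [66.15, -22.9, 0]],
    [[0, 0, 0], [75.6, -26.2, 0]],
    [[0, 0, 0], [85.05, -29.43, 0]],
    [[0, 0, 0], [85.05, -29.43, 0]]
  ]
}}

```text
t: 9.07
tcp_pos: [0.4919, -0.0249, 0.3139]
tool_rot: [-0.412, 0.578, 0.408, 0.574]
wrist_force: [-0.2, -0.5, -2.8]
width: 0.0454
gripper_force: 72.6
```

```bash
python3 log.py;python3 kin.py|tail -2|head -2; cat > st.py <<'E'
from h import *
from scipy.spatial.transform import Rotation as Ro
s=manip.sense();w,a,b,c=s["tool_rot"];R=Ro.from_quat([a,b,c,w]).as_matrix()
g=np.array(s["tcp_pos"])+R[:,2]*.054
print("t",s["t"],"j",np.round(s["joints"],2),"z az/el",np.degrees([np.arctan2(R[1,2],R[0,2]),np.arcsin(R[2,2])]).round(2),"x",R[:,0].round(3),"grasp",g.round(4),"F",np.round(s["wrist_force"],1),s["width"])
E
python3 st.py
```

```text
{'t': 9.075, 'joints': [-0.666, 0.074, 2.102, 1.376, 1.841, -0.623], 'tcp_pos': [0.492, -0.025, 0.314], 'tool_rot': [-0.412, 0.578, 0.408, 0.574], 'wrist_force': [-0.172, -0.453, -2.769], 'width': 0.045}
1 [ 0.2303  0.1183  0.3987  0.5598 -0.0065  0.0113  0.1841] 0.01466193825921347 5.979992047342166e-05
2 [ 0.2303  0.1183  0.3987  0.5598 -0.0065  0.0113  0.1841] 0.014661938308451306 1.0000014539882436
t 9.075 j [-0.67  0.07  2.1   1.38  1.84 -0.62] z az/el [ 7.087e+01 -6.000e-02] x [ 0.008 -0.002  1.   ] grasp [0.5096 0.0262 0.3139] F [-0.2 -0.5 -2.8] 0.045357607202168214
```

Emit:
{"api": "step_arm", "payload": {
  "deltas": [
    [[20, -2, 0], [0, 0, -5]],
    [[45, -5, 0], [0, 0, -10]],
    [[70, -8, 0], [0, 0, -15]],
    [[95, -11, 0], [0, 0, -20]],
    [[120, -14, -10], [0, 0, -25]],
    [[143, -17.5, -20], [0, 0, -30.9]],
    [[143, -17.5, -40], [0, 0, -30.9]],
    [[143, -17.5, -50], [0, 0, -30.9]],
    [[143, -17.5, -50], [0, 0, -30.9]]
  ]
}}

```text
t: 10.2
tcp_pos: [0.6354, -0.0426, 0.2669]
tool_rot: [-0.242, 0.665, 0.242, 0.664]
wrist_force: [0.5, -0.3, -2.3]
width: 0.0456
gripper_force: 72.5
```

```bash
python3 st.py; python3 - <<'E'
from h import *
I=[]
for n in("top","scene"):
    im=eyes.get_image(n);save(im,n+"2.png");I.append(im)
    for k,z in(("screw_top",.198),("block2_mid",.264)):
        for r in finder.landmark_of(im,k)[:2]: print(n,k,np.round(r["at"],1),round(r["score"],2),onz(im,r["at"],z).round(4))
im=I[1];cv2.imwrite("pics/scene2c.png",cv2.resize(im["pixels"][130:330,130:400,::-1],None,fx=2.9,fy=2.9))
b=[finder.landmark_of(i,"block2_mid") for i in I]
if b[0] and b[1]: print("block tri",tri(ray(I[0],b[0][0]["at"]),ray(I[1],b[1][0]["at"])))
E
```

```text
t 10.2 j [-0.53  0.27  1.99  1.79  1.31 -0.71] z az/el [40.02 -0.12] x [0.002 0.001 1.   ] grasp [ 0.6768 -0.0079  0.2668] F [ 0.5 -0.3 -2.3] 0.04557180398551272
top screw_top [332.3 178.4] 0.96 [ 0.6808 -0.0106  0.198 ]
top screw_top [329.  203.3] 0.2 [ 0.6287 -0.0033  0.198 ]
top block2_mid [327.4 172.5] 0.61 [ 6.769e-01 -6.000e-04  2.640e-01]
scene screw_top [242.3 220.5] 0.66 [ 0.6757 -0.0124  0.198 ]
scene block2_mid [240.4 196.9] 0.89 [ 0.6732 -0.0057  0.264 ]
block tri [ 6.74551066e-01 -3.00606301e-04  2.69492945e-01]
```

View pics/scene2c.png

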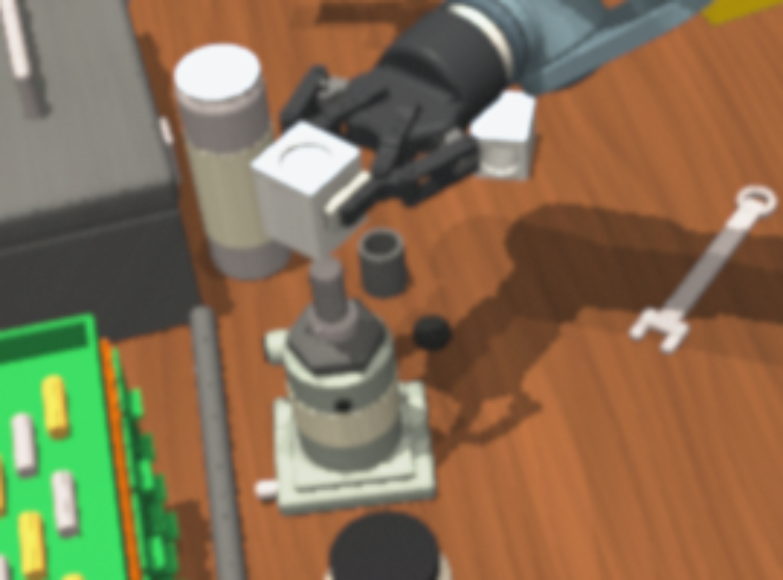

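```bash
python3 - <<'E'
from h import *
im=eyes.get_image("scene");it=eyes.get_image("top")
f=lambda X:((proj(im,X)-130)*2.9).round(0)
for X in((.678,-.0067,.267+.029),(.6745,-.0003,.2695+.029)): print(X,"face centre",f(X))
for z in(.153,.175): print("shaft z",z,f((.678,-.0067,z)))
for dz,s in((.296,1),(.238,1)):
  for a,b in((1,1),(1,-1),(-1,-1),(-1,1)):
    c=np.radians(40);u=np.array([np.cos(c),np.sin(c)]);v=np.array([-u[1],u[0]])
    q=np.array([.678,-.0067])+.023*(a*u+b*v); print(a,b,dz,f((*q,dz)), proj(it,(*q,dz)).round(1))
cv2.imwrite("pics/top2c.png",cv2.resize(it["pixels"][130:260,250:420,::-1],None,fx=4.5,fy=4.5,interpolation=cv2.INTER_CUBIC))
E
```

```text
(0.678, -0.0067, 0.29600000000000004) face centre [306. 156.]
(0.6745, -0.0003, 0.29850000000000004) face centre [313. 158.]
shaft z 0.153 [331. 317.]
shaft z 0.175 [328. 294.]
1 1 0.296 [311. 192.] [313.3 166.4]
1 -1 0.296 [252. 163.] [331.9 150.9]
-1 -1 0.296 [302. 121.] [347.9 169.1]
-1 1 0.296 [360. 149.] [329.2 184.7]
1 1 0.238 [322. 261.] [314.2 173.9]
1 -1 0.238 [265. 232.] [331.8 159.2]
-1 -1 0.238 [312. 190.] [346.8 176.4]
-1 1 0.238 [368. 218.] [329.2 191.2]
```

View pics/top2c.png

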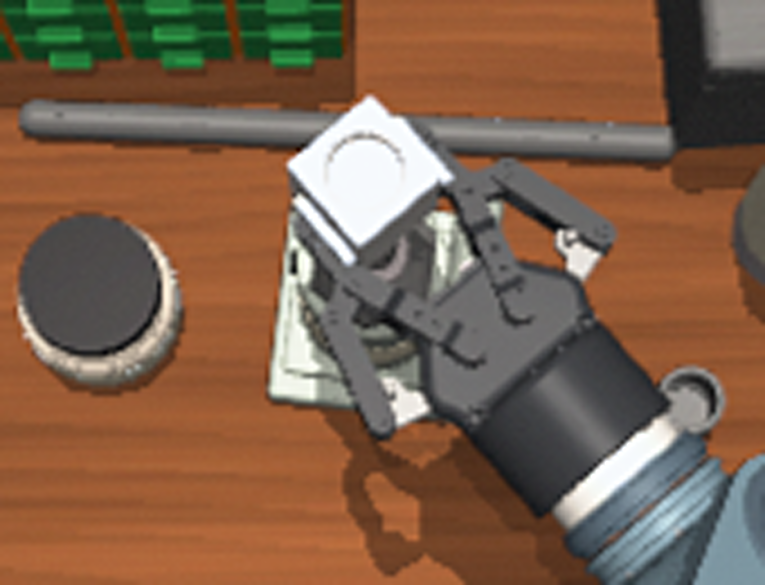

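The crops agree with the prediction to about 1 px: screw shaft at scene crop column 327, face centre at (305,153), and top-view corners match. The block is over the screw to within about 2 mm. Lowering now.

Emit:
{"api": "step_arm", "payload": {
  "deltas": [
    [[0, 0, -12], [0, 0, 0]],
    [[0, 0, -24], [0, 0, 0]],
    [[0, 0, -32], [0, 0, 0]],
    [[0, 0, -36], [0, 0, 0]],
    [[0, 0, -38], [0, 0, 0]],
    [[0, 0, -38], [0, 0, 0]]
  ]
}}

```text
t: 11.45
tcp_pos: [0.6358, -0.0429, 0.23]
tool_rot: [-0.242, 0.664, 0.242, 0.665]
wrist_force: [-0.0, 0.9, -2.3]
width: 0.0455
gripper_force: 72.6
```

Emit:
{"api": "step_arm", "payload": {
  "deltas": [
    [[0, 0, -2], [0, 0, 0]],
    [[0, 0, -3], [0, 0, 0]],
    [[0, 0, -4], [0, 0, 0]],
    [[0, 0, -4], [0, 0, 0]]
  ]
}}

```text
t: 11.95
tcp_pos: [0.6357, -0.0428, 0.2258]
tool_rot: [-0.242, 0.664, 0.242, 0.664]
wrist_force: [0.6, -0.1, -3.3]
width: 0.0452
gripper_force: 72.6
```

Emit:
{"api": "step_arm", "payload": {
  "deltas": [
    [[0, 0, -1], [0, 0, 0]],
    [[0, 0, -2], [0, 0, 0]],
    [[0, 0, -3], [0, 0, 0]],
    [[0, 0, -3], [0, 0, 0]]
  ]
}}

```text
t: 12.45
tcp_pos: [0.6357, -0.0428, 0.2228]
tool_rot: [-0.242, 0.664, 0.242, 0.664]
wrist_force: [-0.7, 0.3, -1.7]
width: 0.0453
gripper_force: 72.6
```

Emit:
{"api": "step_arm", "payload": {
  "deltas": [
    [[0, 0, -1], [0, 0, 0]],
    [[0, 0, -2], [0, 0, 0]],
    [[0, 0, -2], [0, 0, 0]],
    [[0, 0, -2], [0, 0, 0]]
  ]
}}

```text
t: 12.95
tcp_pos: [0.6357, -0.0428, 0.2209]
tool_rot: [-0.242, 0.664, 0.242, 0.665]
wrist_force: [0.2, 0.1, -2.9]
width: 0.045
gripper_force: 72.6
```

Emit:
{"api": "step_arm", "payload": {
  "deltas": [
    [[0, 0, -1], [0, 0, 0]],
    [[0, 0, -2], [0, 0, 0]],
    [[0, 0, -2], [0, 0, 0]],
    [[0, 0, -2], [0, 0, 0]]
  ]
}}

```text
t: 13.45
tcp_pos: [0.6357, -0.0429, 0.2189]
tool_rot: [-0.242, 0.664, 0.242, 0.665]
wrist_force: [-0.5, -0.2, -3.0]
width: 0.0455
gripper_force: 72.6
```

Emit:
{"api": "step_arm", "payload": {
  "deltas": [
    [[0, 0, -1], [0, 0, 0]],
    [[0, 0, -2], [0, 0, 0]],
    [[0, 0, -2], [0, 0, 0]],
    [[0, 0, -2], [0, 0, 0]]
  ]
}}

```text
t: 13.95
tcp_pos: [0.6357, -0.0428, 0.2169]
tool_rot: [-0.242, 0.664, 0.242, 0.665]
wrist_force: [0.7, -0.2, -3.8]
width: 0.0454
gripper_force: 72.6
```

Emit:
{"api": "step_arm", "payload": {
  "deltas": [
    [[0, 0, -2], [0, 0, 0]],
    [[0, 0, -4], [0, 0, 0]],
    [[0, 0, -5], [0, 0, 0]],
    [[0, 0, -5], [0, 0, 0]]
  ]
}}

```text
t: 14.45
tcp_pos: [0.6357, -0.0428, 0.2117]
tool_rot: [-0.242, 0.664, 0.242, 0.664]
wrist_force: [-0.9, -0.2, -3.5]
width: 0.0456
gripper_force: 72.6
```

Emit:
{"api": "step_arm", "payload": {
  "deltas": [
    [[0, 0, -2], [0, 0, 0]],
    [[0, 0, -4], [0, 0, 0]],
    [[0, 0, -5], [0, 0, 0]],
    [[0, 0, -5], [0, 0, 0]]
  ]
}}

```text
t: 14.95
tcp_pos: [0.6357, -0.0428, 0.2067]
tool_rot: [-0.242, 0.664, 0.242, 0.664]
wrist_force: [0.2, 0.9, -1.8]
width: 0.0454
gripper_force: 72.6
```

Emit:
{"api": "step_arm", "payload": {
  "deltas": [
    [[0, 0, -1.5], [0, 0, 0]],
    [[0, 0, -3], [0, 0, 0]],
    [[0, 0, -4], [0, 0, 0]],
    [[0, 0, -4], [0, 0, 0]]
  ]
}}

```text
t: 15.45
tcp_pos: [0.6357, -0.0428, 0.2028]
tool_rot: [-0.242, 0.664, 0.242, 0.664]
wrist_force: [0.2, -0.1, -3.0]
width: 0.0453
gripper_force: 72.6
```

Clearly deeper than a recess, so the screw is in the bore. I keep going until it bottoms.

Emit:
{"api": "step_arm", "payload": {
  "deltas": [
    [[0, 0, -1], [0, 0, 0]],
    [[0, 0, -2], [0, 0, 0]],
    [[0, 0, -3], [0, 0, 0]],
    [[0, 0, -3], [0, 0, 0]]
  ]
}}

```text
t: 15.95
tcp_pos: [0.6357, -0.0428, 0.1998]
tool_rot: [-0.242, 0.664, 0.242, 0.664]
wrist_force: [-0.3, -0.4, -2.5]
width: 0.0454
gripper_force: 72.6
```

Emit:
{"api": "step_arm", "payload": {
  "deltas": [
    [[0, 0, -1], [0, 0, 0]],
    [[0, 0, -2], [0, 0, 0]],
    [[0, 0, -2], [0, 0, 0]],
    [[0, 0, -2], [0, 0, 0]]
  ]
}}

```text
t: 16.45
tcp_pos: [0.6358, -0.0429, 0.1983]
tool_rot: [-0.242, 0.664, 0.242, 0.665]
wrist_force: [-2.6, -0.2, 0.5]
width: 0.0457
gripper_force: 72.7
```

Emit:
{"api": "step_arm", "payload": {
  "deltas": [
    [[0, 0, -1], [0, 0, 0]],
    [[0, 0, -2], [0, 0, 0]],
    [[0, 0, -2], [0, 0, 0]],
    [[0, 0, -2], [0, 0, 0]]
  ]
}}

```text
t: 16.95
tcp_pos: [0.6359, -0.0429, 0.198]
tool_rot: [-0.242, 0.662, 0.243, 0.666]
wrist_force: [-7.5, -0.9, 7.5]
width: 0.0454
gripper_force: 73.5
```

Bottomed at TCP z 0.198 with about 10 N, so 30 mm of screw is inside: the bored end is the lower one. I lift off, back away and turn the block over.

Emit:
{"api": "step_arm", "payload": {
  "deltas": [
    [[0, 0, 5], [0, 0, 0]],
    [[0, 0, 15], [0, 0, 0]],
    [[0, 0, 40], [0, 0, 0]],
    [[0, 0, 75], [0, 0, 0]],
    [[0, 0, 115], [0, 0, 0]],
    [[-30, 0, 140], [0, 0, -5]],
    [[-65, -5, 150], [0, 0, -10]],
    [[-100, -10, 150], [0, 0, -10]],
    [[-100, -10, 150], [0, 0, -10]]
  ]
}}

```text
t: 18.08
tcp_pos: [0.5341, -0.0526, 0.3455]
tool_rot: [-0.182, 0.683, 0.183, 0.683]
wrist_force: [0.2, 0.7, -4.0]
width: 0.0457
gripper_force: 73.2
```

```bash
python3 st.py
```

```text
t 18.075 j [-0.65 -0.17  2.27  1.78  1.22 -0.56] z az/el [29.93 -0.06] x [0.    0.001 1.   ] grasp [ 0.5809 -0.0256  0.3454] F [ 0.2  0.7 -4. ] 0.045677703871164634
```

Emit:
{"api": "step_arm", "payload": {
  "deltas": [
    [[0, 0, 0], [8.66, 5, 0]],
    [[0, 0, 0], [17.3, 10, 0]],
    [[0, 0, 0], [26, 15, 0]],
    [[0, 0, 0], [34.6, 20, 0]],
    [[0, 0, 0], [43.3, 25, 0]],
    [[0, 0, 0], [52, 30, 0]],
    [[0, 0, 0], [60.6, 35, 0]],
    [[0, 0, 0], [69.3, 40, 0]],
    [[0, 0, 0], [77.9, 45, 0]],
    [[0, 0, 0], [77.9, 45, 0]]
  ]
}}

```text
t: 19.32
tcp_pos: [0.5361, -0.0528, 0.3459]
tool_rot: [-0.612, 0.613, -0.352, 0.354]
wrist_force: [-0.4, 0.4, -4.5]
width: 0.0454
gripper_force: 73.1
```

```bash
python3 st.py
```

```text
t 19.325 j [-0.64 -0.17  2.26  1.78  1.22  1.01] z az/el [ 3.002e+01 -2.000e-02] x [ 0.5   -0.866  0.003] grasp [ 0.5829 -0.0258  0.3459] F [-0.4  0.4 -4.5] 0.04542816374466381
```

j6 is heading the right way and will end near 2.58 (limit 2.74).

Emit:
{"api": "step_arm", "payload": {
  "deltas": [
    [[0, 0, 0], [8.66, 5, 0]],
    [[0, 0, 0], [17.3, 10, 0]],
    [[0, 0, 0], [26, 15, 0]],
    [[0, 0, 0], [34.6, 20, 0]],
    [[0, 0, 0], [43.3, 25, 0]],
    [[0, 0, 0], [52, 30, 0]],
    [[0, 0, 0], [60.6, 35, 0]],
    [[0, 0, 0], [69.3, 40, 0]],
    [[0, 0, 0], [77.9, 45, 0]],
    [[0, 0, 0], [77.9, 45, 0]]
  ]
}}

```text
t: 20.58
tcp_pos: [0.5359, -0.0528, 0.3459]
tool_rot: [0.684, -0.185, 0.682, 0.181]
wrist_force: [-0.6, 0.4, -2.2]
width: 0.0452
gripper_force: 73.1
```

Emit:
{"api": "step_arm", "payload": {
  "deltas": [
    [[0, 0, 0], [0, 0, 0]],
    [[0, 0, 0], [0, 0, 0]],
    [[0, 0, 0], [0, 0, 0]],
    [[0, 0, 0], [0, 0, 0]]
  ]
}}

```text
t: 21.08
tcp_pos: [0.5357, -0.0529, 0.3459]
tool_rot: [0.683, -0.184, 0.683, 0.182]
wrist_force: [0.4, -0.4, -2.6]
width: 0.045
gripper_force: 73.1
```

```bash
python3 st.py; python3 - <<'E'
from h import *
im=eyes.get_image("scene");b=finder.landmark_of(im,"block2_mid")
print([(r["at"],r["score"]) for r in b[:2]],proj(im,(.583,-.026,.346)))
cv2.imwrite("pics/scene3c.png",cv2.resize(im["pixels"][80:290,150:430,::-1],None,fx=2.8,fy=2.8))
E
```

```text
t 21.075 j [-0.64 -0.17  2.26  1.78  1.22  2.58] z az/el [30.01  0.  ] x [ 0.001 -0.002 -1.   ] grasp [ 0.5825 -0.0258  0.3459] F [ 0.4 -0.4 -2.6] 0.045040048959332286
[([288.8, 147.0], 0.85)] [284.38654359 144.73162994]
```

View pics/scene3c.png

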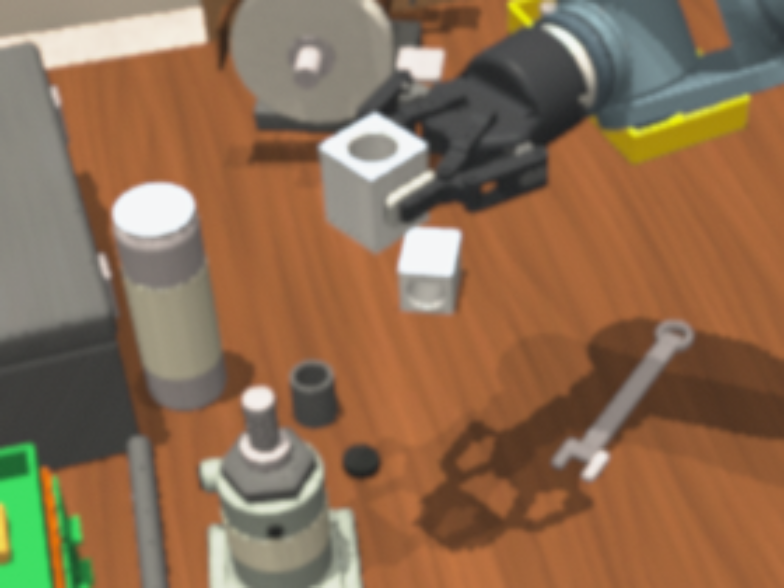

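The block is upright and held well clear of everything, with the upward mouth at crop (372,147) shaded like a deep bore. Handing in.

```bash
python3 -c "
from rig import manip
print(manip.sign_off())"
```

```text
the job is handed in; nothing more can be done
None
```

The job is handed in: the end I first lowered onto the screw was the bored one (about 30 mm of screw inside, about 10 N), so I turned the block over, and it is held bore up about 0.35 m above the bench, clear of the jack, with the spare block and everything else left alone.

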